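# Trace the weld seam of a caster fork with a ball-tipped probe

### The job

Take the crack-test probe from its stand and draw its ball tip slowly (never over 60 mm/s while touching) along the weld seam at the foot of the bent caster fork's left leg, from the far end towards the robot, lightly pressed into the corner between leg and plate (together under 10 N, never above 20 N) in every stretch of the middle 72 mm. A rod runs just above the seam, so lean the probe 20 to 50 degrees from vertical and come in under the rod from the left; the bent seam must be felt for. Then hang the probe upright in its stand again and let go, leaving the other things where they lie.

Things in the scene. Friction and masses are not known exactly. Their poses are not given: they have to be found in the camera images.
- probe: crack-test pencil probe, 100 g, loose. Origin at the centre of its 10 mm ball tip, z axis up to the handle. Shaft 8 mm diameter up to z = 80 mm; round collar 34 mm diameter at z = 80 to 86 mm, by which it hangs; then a plain grey square handle, 16 by 16 mm (faces along x and y), z = 86 to 144 mm. Grip at z = 105 to 120 mm.
- tip (a point): centre of the probe's ball tip (same as the probe's origin, z axis up the probe to the handle).
- stand: fixed dark steel probe stand, on the robot's left or right (swaps with the tray). Origin at the centre of its underside. Base 110 (x) by 90 by 12 mm; back plate at x = 35 to 47 mm; top plate 94 by 70 mm, z = 100 to 110 mm, with a 23 mm through hole on the origin's vertical axis. With the probe hanging, its collar lies on the top plate and the ball centre is at z = 30 mm.
- fork: aluminium caster fork upside down, bolted on the turntable; it does not move. This is its nominal frame: origin on the turntable's axis and top, -x faces the robot's left, +y away from it (within 0.45 rad). The fork is bent and packed up: its plate and legs really stand a few mm off nominal (see plate and legs), which the poses do not show; feel for them.
- seam (a point): nominal middle of the weld seam, the inside corner between the left leg's outer face and the plate's top (no solid bead in the way). Axes as the fork's: x into the leg, y along the seam away from the robot, z up. On a straight fork the ball's centre is here when it touches both leg and plate: fork x = -45, y = 0, z = 16 mm.
- turntable: fixed, locked round turntable of grey painted steel, 250 mm diameter, top 40 mm above the bench; origin under its centre. It carries the fork; axes as the fork's.
- rod (a point): nominal middle of the 12 mm wheel-lock rod that runs along y outside the left leg, above the seam: fork x = -52, y = 0, z = 56 mm, reaching y = +-70 mm; lugs at y = +-51 mm (z 50 to 62) hold it to the leg.
- plate: crown plate of the fork, 130 by 130 mm, nominal top at fork z = 11 mm. The reported pose is the nominal (fork) frame. The real top lies up to 4 mm higher or lower, and slopes along y by up to 0.03 rad. Bolt heads 16 mm wide, 5 mm high at x, y = +-55 mm.
- legs: two upright legs 5 mm thick, nominal outer faces at x = -40 and +40 mm, 110 mm long in y up to z = 70 mm, then 56 mm wide to z = 151; axle bolt heads stick out 7 mm at z = 111. The reported pose is the nominal (fork) frame. The real legs, with the rod, are shifted up to 5 mm in x and turned up to 0.05 rad about the fork's z.
- tray: fixed grey open tray, 120 by 90 by 25 mm, origin at the centre of its underside; bystander.
- bushing: loose brass bushing, 28 mm diameter and 28 mm high, lying in the tray; bystander, origin under its centre.
- tire_lever: loose blue plastic tire lever, about 140 mm long, flat on the bench; bystander, origin under its middle.
- brake_toggle: loose matte black brake toggle, 92 by 30 by 28 mm, on the bench; bystander, origin under its block.
- lock_knob: loose chrome wheel lock knob, 28 mm diameter, 26 mm high, on the turntable to the right of the fork; bystander, origin under its centre.

How it is judged (in metres and radians):
On the way, in this order (a step that is already met when the one before it is completed fails the run):
1. seam y +36 to +24 mm: for 0.25 s unbroken the ball presses leg and plate at once (each over 0.3 N, together under 10 N), probe leaning 20 to 50 degrees from vertical (y of tip in the frame of seam between 0.024 and 0.036 m and x of tip in the frame of seam between -0.012 and 0.012 m and contact force between probe and legs above 0.3 N and contact force between probe and plate above 0.3 N and contact force between probe and fork below 10 N and angle between tip's own z axis and vertical between 0.349 and 0.873 rad), for 0.25 s.
2. seam y +24 to +12 mm: for 0.25 s unbroken the ball presses leg and plate at once (each over 0.3 N, together under 10 N), probe leaning 20 to 50 degrees from vertical (y of tip in the frame of seam between 0.012 and 0.024 m and x of tip in the frame of seam between -0.012 and 0.012 m and contact force between probe and legs above 0.3 N and contact force between probe and plate above 0.3 N and contact force between probe and fork below 10 N and angle between tip's own z axis and vertical between 0.349 and 0.873 rad), for 0.25 s.
3. seam y +12 to +0 mm: for 0.25 s unbroken the ball presses leg and plate at once (each over 0.3 N, together under 10 N), probe leaning 20 to 50 degrees from vertical (y of tip in the frame of seam between 0 and 0.012 m and x of tip in the frame of seam between -0.012 and 0.012 m and contact force between probe and legs above 0.3 N and contact force between probe and plate above 0.3 N and contact force between probe and fork below 10 N and angle between tip's own z axis and vertical between 0.349 and 0.873 rad), for 0.25 s.
4. seam y +0 to -12 mm: for 0.25 s unbroken the ball presses leg and plate at once (each over 0.3 N, together under 10 N), probe leaning 20 to 50 degrees from vertical (y of tip in the frame of seam between -0.012 and 0 m and x of tip in the frame of seam between -0.012 and 0.012 m and contact force between probe and legs above 0.3 N and contact force between probe and plate above 0.3 N and contact force between probe and fork below 10 N and angle between tip's own z axis and vertical between 0.349 and 0.873 rad), for 0.25 s.
5. seam y -12 to -24 mm: for 0.25 s unbroken the ball presses leg and plate at once (each over 0.3 N, together under 10 N), probe leaning 20 to 50 degrees from vertical (y of tip in the frame of seam between -0.024 and -0.012 m and x of tip in the frame of seam between -0.012 and 0.012 m and contact force between probe and legs above 0.3 N and contact force between probe and plate above 0.3 N and contact force between probe and fork below 10 N and angle between tip's own z axis and vertical between 0.349 and 0.873 rad), for 0.25 s.
6. seam y -24 to -36 mm: for 0.25 s unbroken the ball presses leg and plate at once (each over 0.3 N, together under 10 N), probe leaning 20 to 50 degrees from vertical (y of tip in the frame of seam between -0.036 and -0.024 m and x of tip in the frame of seam between -0.012 and 0.012 m and contact force between probe and legs above 0.3 N and contact force between probe and plate above 0.3 N and contact force between probe and fork below 10 N and angle between tip's own z axis and vertical between 0.349 and 0.873 rad), for 0.25 s.
At the end, for the whole second after the job is handed in: The probe hangs upright (within 5 degrees) and still in the stand's hole, released, its collar on the top plate (ball centre 26 to 36 mm above the bench, within 10 mm of the stand's axis), and the bushing, tire lever, brake toggle and lock knob are within 20 mm of where they lay (horizontal distance between tip and stand below 0.01 m and height (world z) of tip between 0.026 and 0.036 m and angle between tip's own z axis and vertical below 0.1 rad and linear speed of probe below 0.02 m/s and distance of each of bushing, tire_lever, brake_toggle, lock_knob from where it was at the start of the episode below 0.02 m); the robot touches nothing.
It fails at once if the probe presses on the fork with more than 20 N (contact force between probe and fork above 20 N).
It fails at once if the probe moves faster than 60 mm/s while touching the fork (contact force between probe and fork above 0.3 N and linear speed of probe above 0.06 m/s).
It fails at once if the gripper or arm knocks the fork (over 10 N) (contact force between any of the arm, the fingers and fork above 10 N).
It fails at once if a bystander is pushed more than 20 mm (distance of any of bushing, tire_lever, brake_toggle, lock_knob from where it was at the start of the episode above 0.02 m).
It also fails if it takes over 72 s, if anything falls off the work surface, if the arm or the gripper's body presses on something with over 40 N, if the wrist force passes 120 N, or if a joint passes its speed limit or range.

### The arm

A 6-joint arm with a two-finger parallel gripper is mounted at the origin on the work surface. World frame = base frame: x ahead of the robot, y to its left, z up, the work surface at z = 0. Lengths are in mm, angles in rad, forces in N, time in s.
With the tool pointing down it reaches from about 350 to 775 mm from the base axis. Payload 5.5 kg.
Tool frame: the origin (TCP) lies midway between the tips of the shut fingers; the grasp point (between the pads) lies hold_point_z behind it (hold_point_z is the distance from the TCP to the grasp point, in mm); z points along the fingers, y is the line along which they close (so a half turn about z gives the same grasp; the last joint's range is limited). The gripper opens to 85 mm and grips with 20 to 120 N. Pads are 22 mm wide; open, the fingers measure 114 mm over their backs; the gripper's body (76 mm by 85 mm) begins 54 mm behind the grasp point. The pads swing forward as they close: fully open they stand 13 mm farther back than shut.
Start: joints at [0.973, 0.313, 0.046, 1.304, 0, 1.431], TCP at [254.166, 515.821, 231.323] pointing down, gripper open.
Joint ranges: [-2.76, 2.76], [-0.86, 1.69], [-1.03, 1.26], [-2.2, 2.34], [-1.47, 1.5], [-3.14, 3.14]. Speed limits (rad/s): [2.57, 2.57, 3.14, 3.14, 3.14, 3.14].

### API

Orientations are given as a unit quaternion [w, x, y, z].
In Python, from cell import observe, snapshot, get_calibration, hand_in, hold_point_z gives the robot as it stands.
- The arm moves only by the tool arm_command, never from a script. Its argument "rows" is text: rows parted by semicolons, each of 7 numbers parted by spaces: the finger opening in m, from 0 to 0.0854, then the shift along the world's x, y, z in m, then the turn, a rotation vector about the world's x, y, z in rad. In form: fingers dx dy dz rx ry rz; .... A call has 1 to 5 rows; each row is the pose to reach, as a shift and turn from the pose commanded when the call began; what a row does not reach only later rows make up. A row lasts 1/8 s, in which the tool goes at most 62.5 mm and 10.7 degrees, less where a joint would pass 70% of its speed; a pose out of reach is approached as far as the arm can. A call with a gripper value outside its range is refused whole. The fingers move at their own pace and stop on an object; "grip_force" is the grip in N (left out, the last holds). Time passes only in rows, so rows that repeat a pose let the fingers close. It gives the time, the measured TCP pose, the force, the opening and the grip force at its end, in the units of the state.
- observe(): the state, without advancing time (a new reading comes with each control period).
- snapshot(name): name is "side" or "top" or "wrist"; returns the picture (420x560x3 uint8, blue, green, red); there is no depth.
- get_calibration(name): a dict with "fx", "fy", "cx", "cy" (pixels), "xyz" and "rotation" of the camera in the world; the wrist camera has in their place "mount" (4x4, takes a point from camera to tool coordinates, whose origin is the TCP and whose axes are the flange's). Camera axes: x right, y up, looking along -z (the intrinsics and any distortion apply to the point x, -y, -z); pixel columns grow to the right and rows downward; lengths in mm; the calibration is good to about 2 mm. A picture is of the moment at which its call begins: read the wrist's pose just before it. get_calibration takes no time and is no camera call.
- hand_in(): hands the job in; it is judged then, once.
The state is a dict: "t": time; "qpos": joint angles; "qvel": joint speeds; "joint_torque": joint torques, N m; "tcp_pos": TCP position; "ee_rot": TCP orientation; "ft_force": force on the tool from outside, world axes, zero at the start; "moment": the same for the moment, N m; "width": opening from 0.0 (shut) to 1.0 (fully open); "finger_force": force on a finger pad.
Only numpy, scipy, OpenCV 4.12 (cv2) and the standard library are available. Lean on these libraries where they do the work, as an engineer would, in place of code of your own. Each camera call takes 0.05 s, during which the arm holds its last target. There are 200 camera calls.

## Working session

There is one attempt and no reset: what is moved stays moved. The work goes in short steps, Python scripts to look and compute and a tool call to move; the robot and the scene stay as the last step left them, time stands still between calls to the robot, and variables do not carry over. Pictures are saved under pics/ and viewed, at most 10 in all, crops included, and the job is handed in when it is done.

Besides the shell and the picture viewer there is one more tool, called after "Request:" by a JSON object that holds its "api" and its "payload", one argument or row to a line. arm_command: Moves the arm, as the interface text tells. Its arguments: {"type":"object","properties":{"rows":{"type":"string"},"grip_force":{"type":"number"}},"required":["rows"]}

```bash
ls; mkdir -p pics; python3 - <<'E'
from cell import *
import cv2, numpy as np
print(observe()); print(hold_point_z if not callable(hold_point_z) else hold_point_z())
for n in ("side","top","wrist"):
    im=snapshot(n); cv2.imwrite(f"pics/{n}0.png",im); print(n,get_calibration(n))
a=cv2.imread("pics/side0.png");b=cv2.imread("pics/top0.png")
E
```

```text
pics
{'t': 0.0, 'qpos': array([ 9.73386518e-01,  3.13977639e-01,  4.49755129e-02,  1.30362565e+00,
       -2.28256539e-06,  1.43120378e+00]), 'qvel': array([ 1.79190478e-04, -6.41201424e-04,  1.72507904e-04,  1.45487700e-03,
        4.05945155e-06,  2.78893214e-04]), 'joint_torque': array([-5.23435992e-04, -4.80631578e+01,  2.98530757e+01,  1.93842757e-02,
       -3.01392147e-04,  1.56282901e-06]), 'tcp_pos': array([253.85273067, 515.34601473, 230.42042552]), 'ee_rot': array([-3.28796330e-04,  2.26914663e-01,  9.73914215e-01, -8.54663751e-04]), 'ft_force': array([-0.65523069,  0.16680646, -0.68321629]), 'moment': array([0.03555452, 0.0015085 , 0.01109054]), 'finger_force': 0.0, 'width': 0.9994753111592981}
18.700000000000003
side {'fx': 430.39418097886477, 'fy': 430.39418097886477, 'cx': 271.2925416412437, 'cy': 205.53328647362858, 'xyz': array([ 276.03918905, -475.90285177,  729.25111813]), 'rotation': array([ 0.89423091,  0.33357073, -0.09808799, -0.2818872 ])}
top {'fx': 530.2262011215985, 'fy': 530.2262011215985, 'cx': 285.24408424860843, 'cy': 206.55061830509533, 'xyz': array([ 448.2874868 ,  -12.65299738, 1164.15159181]), 'rotation': array([-0.70412045, -0.04246495,  0.03726041,  0.70782963])}
wrist {'fx': 365.82504162315075, 'fy': 365.82504162315075, 'cx': 279.83258414977666, 'cy': 210.40219714164897, 'mount': array([[ 1.27736387e-03,  9.54973066e-01,  2.96689756e-01,
         7.43815458e+01],
       [ 9.99998963e-01, -1.02271144e-03, -1.01351887e-03,
        -8.42532581e-01],
       [-6.64455218e-04,  2.96690743e-01, -9.54973382e-01,
        -1.42783650e+02],
       [ 0.00000000e+00,  0.00000000e+00,  0.00000000e+00,
         1.00000000e+00]])}
```

View pics/top0.png

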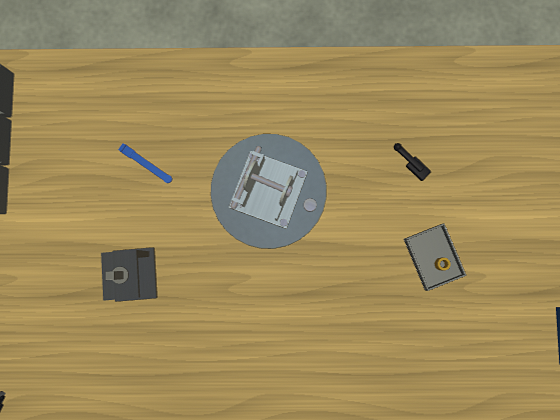

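View pics/side0.png

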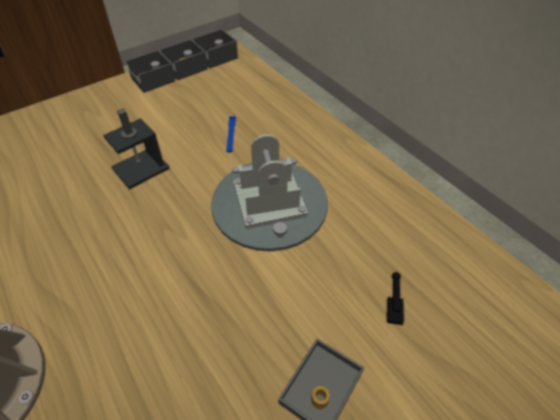

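```bash
python3 - <<'E'
import cv2, numpy as np
b=cv2.imread("pics/top0.png");a=cv2.imread("pics/side0.png")
c1=cv2.resize(b[235:310,92:168],None,fx=5,fy=5,interpolation=cv2.INTER_CUBIC)   #x5
c2=cv2.resize(b[125:255,205:335],None,fx=4,fy=4,interpolation=cv2.INTER_CUBIC)  #x4
o=np.zeros((600,800,3),np.uint8);o[:375,:380]=c1[:375,:380]
c2=cv2.resize(b[135:240,217:322],None,fx=4,fy=4,interpolation=cv2.INTER_CUBIC)
o[:420,380:800]=c2
cv2.imwrite("pics/crop_top.png",o)
E
```

```text
(no output)
```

View pics/crop_top.png

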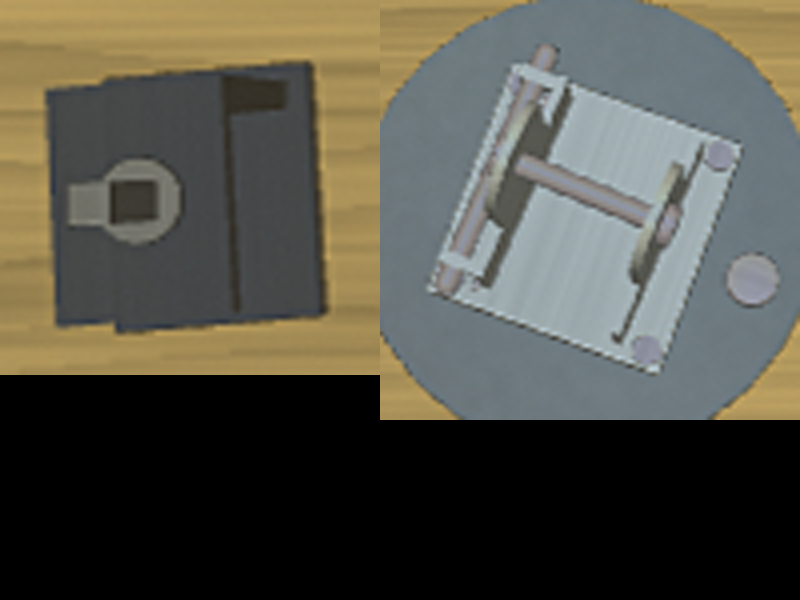

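```bash
cat > h.py <<'E'
import numpy as np, cv2
from scipy.spatial.transform import Rotation as R
from cell import *
def rot(q): return R.from_quat([q[1],q[2],q[3],q[0]]).as_matrix()
def cam(n,st=None):
    c=get_calibration(n)
    if n=="wrist":
        T=np.eye(4);T[:3,:3]=rot(st["ee_rot"]);T[:3,3]=st["tcp_pos"];T=T@c["mount"];return c,T[:3,:3],T[:3,3]
    return c,rot(c["rotation"]),np.array(c["xyz"])
def ray(n,px,z,st=None):
    c,M,o=cam(n,st)
    d=M@np.array([(px[0]-c["cx"])/c["fx"],-(px[1]-c["cy"])/c["fy"],-1]); return o+d*(z-o[2])/d[2]
def proj(n,p,st=None):
    c,M,o=cam(n,st); q=M.T@(np.array(p)-o); return np.array([c["cx"]-c["fx"]*q[0]/q[2],c["cy"]+c["fy"]*q[1]/q[2]])
E
python3 - <<'E'
from h import *
np.set_printoptions(precision=2,suppress=True)
L=lambda x,y:(x/5+92-.4,y/5+235-.4); F=lambda x,y:((x-380)/4+217-.4,y/4+135-.4)
print("collar",ray("top",L(143,201),116)," handtop",ray("top",L(89,204),174))
B=np.array([ray("top",L(*p),12) for p in [(313,62),(328,316),(118,332)]]);print(B, "c",(B[0]+B[2])/2)
T=np.array([ray("top",L(*p),110) for p in [(48,90),(57,326),(238,312)]]);print("top",T,(T[0]+T[2])/2)
P=np.array([ray("top",F(*p),51) for p in [(512,64),(742,147),(660,374),(430,290)]]);print(P,P.mean(0))
e=P[0]-P[3]+P[1]-P[2];print("yaw y-axis",np.arctan2(-e[0],e[1]), "x-axis:",(P[1]-P[0]+P[2]-P[3])/2)
print("tt",ray("top",(268.3,190.5),40))
for c in[(430,255),(512,64)]: pass
s=ray("top",F(444,280),96); t=ray("top",F(545,52),96); print("rod ends",s,t)
# color segmentation of turntable edge
im=cv2.imread("pics/top0.png");h=cv2.cvtColor(im,cv2.COLOR_BGR2HSV)
m=((h[...,0]>90)&(h[...,0]<115)&(h[...,1]>20)&(h[...,1]<90)&(h[...,2]>90)).astype(np.uint8)
m[:,:200]=0;m[:,340:]=0;m[:120]=0;m[260:]=0
cs,_=cv2.findContours(m,cv2.RETR_EXTERNAL,cv2.CHAIN_APPROX_NONE);c=max(cs,key=cv2.contourArea);e=cv2.fitEllipse(cv2.convexHull(c));print(e,ray("top",e[0],40))
E
```

```text
collar [433.9  319.84 116.  ]  handtop [433.68 321.51 174.  ]
[[492.03 280.62  12.  ]
 [383.06 271.65  12.  ]
 [376.66 361.91  12.  ]] c [434.35 321.27  12.  ]
top [[477.75 360.91 110.  ]
 [385.19 354.18 110.  ]
 [390.31 282.97 110.  ]] [434.03 321.94 110.  ]
[[695.33  70.93  51.  ]
 [649.55 -51.63  51.  ]
 [528.79  -7.38  51.  ]
 [573.93 113.96  51.  ]] [611.9   31.47  51.  ]
yaw y-axis -1.9167285619995749 x-axis: [ -45.46 -121.95    0.  ]
tt [610.47  31.45  40.  ]
rod ends [573.91 101.77  96.  ] [691.51  50.61  96.  ]
((268.0019836425781, 190.6023712158203), (113.7242660522461, 114.7437515258789), 74.32713317871094) [610.25  32.09  40.  ]
```

Request:
{"api": "arm_command", "payload": {
  "rows": "0.06 0.045 -0.049 0 0 0 0.13; 0.06 0.09 -0.097 0 0 0 0.27; 0.06 0.135 -0.146 0 0 0 0.4; 0.06 0.18 -0.1945 0 0 0 0.54; 0.06 0.18 -0.1945 0 0 0 0.54"
}}

```text
t: 0.78
tcp_pos: [436.2, 318.7, 231.0]
ee_rot: [-0.0, -0.039, 0.999, -0.0]
ft_force: [0.0, 0.4, -0.9]
width: 0.702
finger_force: 0.0
```

Request:
{"api": "arm_command", "payload": {
  "rows": "0.06 0 0 0 0 0 0; 0.06 0 0 0 0 0 0"
}}

```text
t: 1.02
tcp_pos: [433.1, 322.3, 231.2]
ee_rot: [-0.0, -0.042, 0.999, 0.0]
ft_force: [-0.2, -0.1, 0.1]
width: 0.7
finger_force: 0.0
```

```bash
python3 - <<'E'
from h import *
s=observe();im=snapshot("wrist");cv2.imwrite("pics/w1.png",cv2.resize(im,None,fx=1.4,fy=1.4,interpolation=cv2.INTER_CUBIC))
np.save("w1.npy",s,allow_pickle=True)
print(s); 
for p in [(434,321.3,174),(434,321.3,116),(434,321.3,0)]: print(proj("wrist",p,s)*1.4)
E
```

```text
{'t': 1.025, 'qpos': array([ 4.90615907e-01,  2.45237607e-01, -4.58700350e-02,  1.28017859e+00,
        6.00832521e-04,  4.07519350e-01]), 'qvel': array([ 0.01442823, -0.00429148,  0.00063386, -0.00070968, -0.00239534,
       -0.00425436]), 'joint_torque': array([-8.40761438e-01, -4.39137626e+01,  2.98112136e+01, -2.56814179e-02,
       -3.30518978e-02,  9.44175466e-03]), 'tcp_pos': array([433.14237179, 322.27882788, 231.2151258 ]), 'ee_rot': array([-3.51083190e-04, -4.15362487e-02,  9.99136922e-01,  1.64291067e-04]), 'ft_force': array([-0.16842483, -0.09475706,  0.09082292]), 'moment': array([0.04722648, 0.02878129, 0.00547337]), 'finger_force': 0.0, 'width': 0.7003941376713609}
[392.07294644 325.74448483]
[391.96270046 286.59414114]
[391.83872205 242.56716215]
```

View pics/w1.png

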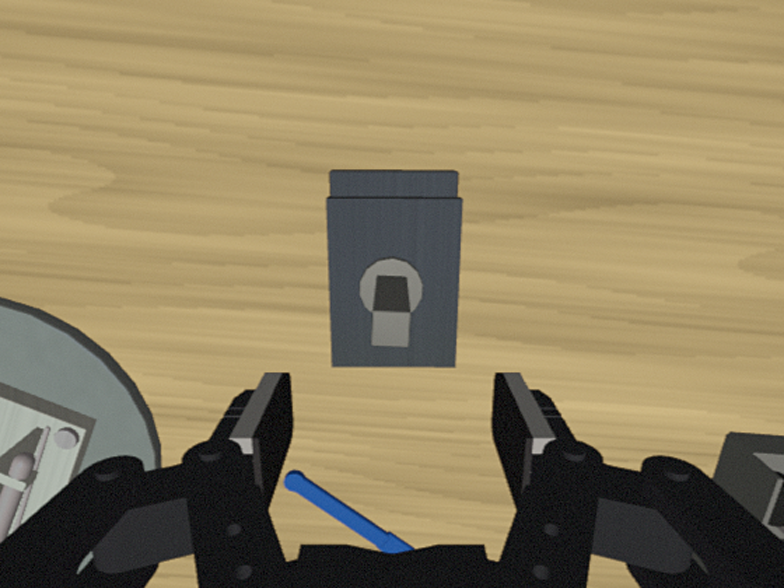

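Request:
{"api": "arm_command", "payload": {
  "rows": "0.045 0.001 0 -0.03 0 0 0; 0.045 0.001 0 -0.06 0 0 0; 0.045 0.001 0 -0.09 0 0 0; 0.045 0.001 0 -0.107 0 0 0; 0.045 0.001 0 -0.107 0 0 0"
}}

```text
t: 1.7
tcp_pos: [433.0, 322.0, 123.0]
ee_rot: [-0.002, -0.042, 0.999, -0.001]
ft_force: [-0.4, -0.2, -0.6]
width: 0.525
finger_force: 0.0
```

Request:
{"api": "arm_command", "payload": {
  "rows": "0.0 0 0 0 0 0 0; 0.0 0 0 0 0 0 0; 0.0 0 0 0 0 0 0; 0.0 0 0 0 0 0 0",
  "grip_force": 80
}}

```text
t: 2.2
tcp_pos: [435.8, 322.1, 125.6]
ee_rot: [0.001, -0.041, 0.999, 0.001]
ft_force: [-0.8, 2.1, 5.7]
width: 0.177
finger_force: 78.1
```

Request:
{"api": "arm_command", "payload": {
  "rows": "0.0 0 0 0.0 0 0 0; 0.0 0 0 0.003 0 0 0; 0.0 0 0 0.003 0 0 0"
}}

```text
t: 2.58
tcp_pos: [435.2, 321.1, 127.3]
ee_rot: [-0.0, -0.041, 0.999, -0.0]
ft_force: [0.3, -0.5, -1.5]
width: 0.179
finger_force: 77.8
```

```bash
python3 - <<'E'
from h import *
s=observe();print(s)
im=snapshot("wrist");cv2.imwrite("pics/w2.png",im)
E
```

```text
{'t': 2.575, 'qpos': array([ 4.87292422e-01,  3.01601580e-01, -2.31577402e-01,  1.03774964e+00,
       -1.94572175e-04,  4.05358301e-01]), 'qvel': array([-0.00017176,  0.00203943, -0.00588278, -0.00387626,  0.00260075,
        0.0007859 ]), 'joint_torque': array([ 4.68479551e-02, -4.59910405e+01,  2.82381964e+01,  5.83931222e-02,
        1.70438975e-04,  2.51791471e-04]), 'tcp_pos': array([435.19207653, 321.08712637, 127.34036404]), 'ee_rot': array([-1.76740985e-05, -4.09556086e-02,  9.99160960e-01, -1.16308870e-04]), 'ft_force': array([ 0.32632005, -0.52867146, -1.46243779]), 'moment': array([-0.04369905,  0.05317411,  0.02163468]), 'finger_force': 77.83586025238037, 'width': 0.17900143761192028}
```

View pics/w2.png

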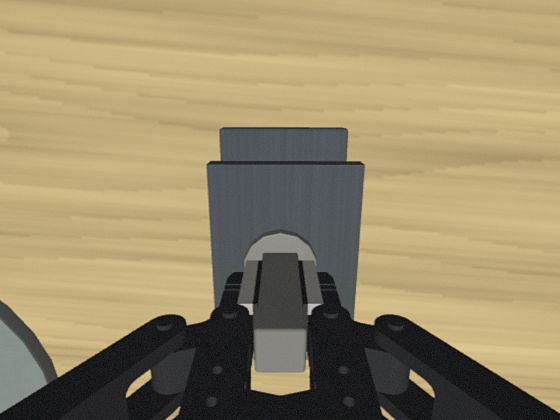

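```bash
cat >> h.py <<'E'
Y=-1.922; C=np.array([610.4,31.8,40.]); L=94.3
RF=R.from_euler("z",Y).as_matrix()
def world(f): return C+RF@np.array(f,float)
def fork(w): return RF.T@(np.array(w)-C)
T0=R.from_quat([-0.041,0.99916,0,0])   # tool-down orientation at grasp
def goalrot(th): 
    n=np.array([-np.cos(Y+np.pi/2-np.pi/2+np.pi/2-np.pi/2)*0,0,0]); d=-RF[:,0]; ax=np.cross([0,0,1],d)
    return R.from_rotvec(ax*th)*R.from_euler("z",(Y+np.pi)-1.653)*T0
def tcp_for(f,th): G=goalrot(th); return world(f)-G.as_matrix()[:,2]*L
def tipnow(s): 
    M=rot(s["ee_rot"]); return np.array(s["tcp_pos"])+M[:,2]*L
E
python3 - <<'E'
from h import *
np.set_printoptions(precision=4,suppress=True)
th=.65
c=np.array([435.166,321.321,222.3])
G=goalrot(th);print((G*T0.inv()).as_rotvec(), G.as_matrix())
for f in [(-120,33,70),(-80,33,26),(-55,33,24)]: print(f,tcp_for(f,th),tcp_for(f,th)-c)
print("unit x,y",RF[:,0],RF[:,1])
E
```

```text
[-0.6491  0.0878 -0.4179] [[-0.9389  0.274  -0.2082]
 [ 0.3442  0.7474 -0.5682]
 [-0.0001 -0.6052 -0.7961]]
(-120, 33, 70) [702.3024 186.7077 185.0707] [ 267.1364 -134.6133  -37.2293]
(-80, 33, 26) [688.5413 149.1494 141.0707] [ 253.3753 -172.1716  -81.2293]
(-55, 33, 24) [679.9406 125.6754 139.0707] [ 244.7746 -195.6456  -83.2293]
unit x,y [-0.344 -0.939 -0.   ] [ 0.939 -0.344  0.   ]
```

Request:
{"api": "arm_command", "payload": {
  "rows": "0.0 0 0 0.02 0 0 0; 0.0 0 0 0.045 0 0 0; 0.0 0 0 0.07 0 0 0; 0.0 0 0 0.095 0 0 0; 0.0 0 0 0.095 0 0 0"
}}

```text
t: 3.25
tcp_pos: [436.2, 321.8, 223.8]
ee_rot: [0.002, -0.041, 0.999, 0.001]
ft_force: [0.2, -0.7, -0.2]
width: 0.178
finger_force: 77.9
```

Request:
{"api": "arm_command", "payload": {
  "rows": "0.0 0.0374 -0.0188 -0.0 -0.0909 0.0123 -0.0585; 0.0 0.0748 -0.0377 -0.005 -0.1817 0.0246 -0.117; 0.0 0.1122 -0.0565 -0.01 -0.2726 0.0369 -0.1755; 0.0 0.1496 -0.0754 -0.015 -0.3634 0.0492 -0.234; 0.0 0.187 -0.0942 -0.02 -0.4544 0.0615 -0.2925"
}}

```text
t: 3.88
tcp_pos: [623.0, 226.5, 200.6]
ee_rot: [-0.04, 0.106, 0.968, -0.224]
ft_force: [0.9, 0.9, 0.3]
width: 0.175
finger_force: 78.0
```

Request:
{"api": "arm_command", "payload": {
  "rows": "0.0 0.0267 -0.0135 -0.0057 -0.0649 0.0088 -0.0418; 0.0 0.0534 -0.0269 -0.0115 -0.1298 0.0176 -0.0836; 0.0 0.0801 -0.0404 -0.0172 -0.1947 0.0263 -0.1254; 0.0 0.0801 -0.0404 -0.0172 -0.1947 0.0263 -0.1254; 0.0 0.0801 -0.0404 -0.0172 -0.1947 0.0263 -0.1254"
}}

```text
t: 4.5
tcp_pos: [685.2, 177.7, 177.4]
ee_rot: [-0.048, 0.163, 0.935, -0.31]
ft_force: [0.4, -0.6, -0.8]
width: 0.176
finger_force: 78.4
```

```bash
python3 - <<'E'
from h import *
np.set_printoptions(precision=4,suppress=True)
s=observe();print(s["qpos"],s["tcp_pos"],"want",tcp_for((-120,33,70),.65),rot(s["ee_rot"]),fork(tipnow(s)))
cv2.imwrite("pics/s1.png",cv2.resize(snapshot("side")[90:290,110:370],None,fx=3,fy=3,interpolation=cv2.INTER_CUBIC))
E
```

```text
[ 0.3396  1.1503  1.2633  2.1128 -0.4878  0.7936] [685.1608 177.6788 177.3665] want [702.3024 186.7077 185.0707] [[-0.9421  0.2759 -0.1904]
 [ 0.335   0.7545 -0.5643]
 [-0.0121 -0.5955 -0.8033]] [-106.5497   21.4621   61.6157]
```

View pics/s1.png

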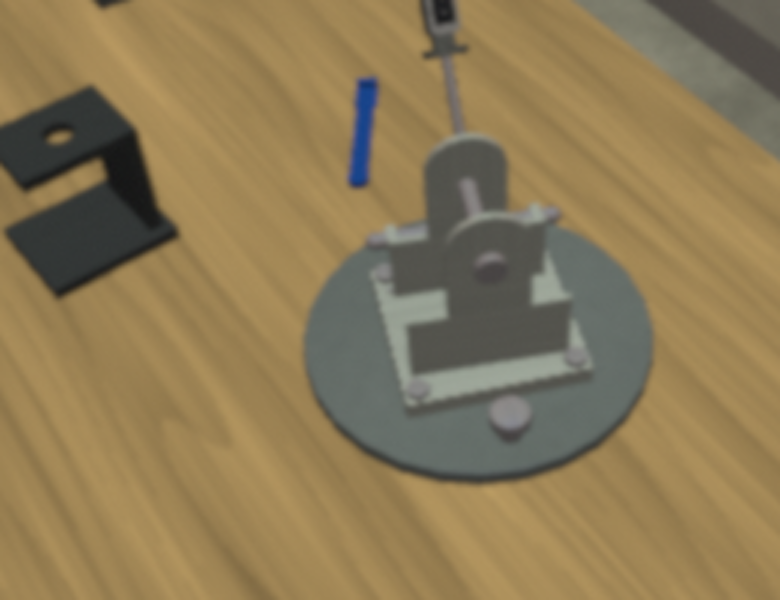

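```bash
cat >> h.py <<'E'
def go(f,th,s=None):
    s=s or observe(); G=goalrot(th); M=R.from_matrix(rot(s["ee_rot"]))
    t=tcp_for(f,th); print(f,th,"shift mm",np.round(t-s["tcp_pos"],1),"rotvec",np.round((G*M.inv()).as_rotvec(),4),"tcp",np.round(t,1),"r",np.hypot(*t[:2]).round(1))
E
python3 - <<'E'
from h import *
go((-85,10,50),.58); go((-45,36,16),.58);go((-70,20,24),.58)
E
```

```text
(-85, 10, 50) 0.58 shift mm [-18.5 -21.4 -10.3] rotvec [ 0.0578 -0.0057 -0.0097] tcp [666.8 156.7 168.9] r 685.0
(-45, 36, 16) 0.58 shift mm [ -7.9 -67.9 -44.3] rotvec [ 0.0578 -0.0057 -0.0097] tcp [677.5 110.2 134.9] r 686.4
(-70, 20, 24) 0.58 shift mm [-14.3 -38.9 -36.3] rotvec [ 0.0578 -0.0057 -0.0097] tcp [671.  139.2 142.9] r 685.3
```

Request:
{"api": "arm_command", "payload": {
  "rows": "0.0 -0.009 -0.01 -0.005 0.029 -0.0028 -0.0048; 0.0 -0.0185 -0.0214 -0.0103 0.0578 -0.0057 -0.0097; 0.0 -0.0185 -0.0214 -0.0103 0.0578 -0.0057 -0.0097; 0.0 -0.0185 -0.0214 -0.0103 0.0578 -0.0057 -0.0097"
}}

```text
t: 5.05
tcp_pos: [667.3, 156.8, 170.5]
ee_rot: [-0.049, 0.168, 0.944, -0.282]
ft_force: [-0.1, 0.1, 0.2]
width: 0.174
finger_force: 78.4
```

```bash
python3 - <<'E'
from h import *
s=observe();print(s["qpos"]);print(fork(tipnow(s)));go((-85,10,50),.58)
E
```

```text
[ 0.30470464  0.9525282   0.8623359   1.85908009 -0.45014638  0.74410342]
[-85.30112595  10.58361619  51.59877729]
(-85, 10, 50) 0.58 shift mm [-0.5 -0.1 -1.6] rotvec [ 0.0003  0.0019 -0.0002] tcp [666.8 156.7 168.9] r 685.0
```

Request:
{"api": "arm_command", "payload": {
  "rows": "0.0 0.006 -0.009 -0.013 0 0 0; 0.0 0.0124 -0.0184 -0.026 0 0 0; 0.0 0.0124 -0.0184 -0.026 0 0 0; 0.0 0.0118 -0.0273 -0.026 0 0 0; 0.0 0.0112 -0.0361 -0.026 0 0 0"
}}

```text
t: 5.68
tcp_pos: [677.7, 119.1, 141.8]
ee_rot: [-0.051, 0.167, 0.943, -0.283]
ft_force: [-0.2, 0.3, -1.2]
width: 0.177
finger_force: 78.6
```

Request:
{"api": "arm_command", "payload": {
  "rows": "0.0 0 0 0 0 0 0; 0.0 0 0 0 0 0 0; 0.0 0 0 0 0 0 0"
}}

```text
t: 6.05
tcp_pos: [677.7, 120.0, 141.8]
ee_rot: [-0.051, 0.167, 0.943, -0.283]
ft_force: [-0.9, -0.0, -0.9]
width: 0.177
finger_force: 78.5
```

```bash
cat >> h.py <<'E'
def rd(n=4):
    a=[]
    for i in range(n):
        s=observe(); a.append(np.r_[RF.T@s["ft_force"],fork(tipnow(s)),s["moment"]]); im=snapshot("wrist")
    a=np.array(a); print(round(s["t"],2),"F fork",a[:,:3].mean(0).round(2),"sd",a[:,:3].std(0).round(2),"tip",a[:,3:6].mean(0).round(2),"mom",a[:,6:].mean(0).round(3))
    return s
E
python3 - <<'E'
from h import *
s=rd(5);go((-55,33,24),.58)
E
```

```text
6.25 F fork [ 0.09 -0.25 -0.82] sd [0.56 0.54 0.18] tip [-54.02  32.63  22.91] mom [ 0.565 -0.195 -0.003]
(-55, 33, 24) 0.58 shift mm [0.5 0.8 1.4] rotvec [ 0.0019 -0.0031  0.0004] tcp [678.1 120.6 142.9] r 688.7
```

Request:
{"api": "arm_command", "payload": {
  "rows": "0.0 0 0 -0.001 0 0 0; 0.0 0 0 -0.002 0 0 0; 0.0 0 0 -0.002 0 0 0"
}}

```text
t: 6.68
tcp_pos: [677.6, 119.7, 139.5]
ee_rot: [-0.051, 0.167, 0.943, -0.283]
ft_force: [0.3, 0.9, 0.2]
width: 0.179
finger_force: 78.5
```

Request:
{"api": "arm_command", "payload": {
  "rows": "0.0 0 0 -0.001 0 0 0; 0.0 0 0 -0.001 0 0 0"
}}

```text
t: 6.92
tcp_pos: [677.7, 119.7, 139.0]
ee_rot: [-0.051, 0.167, 0.943, -0.283]
ft_force: [0.0, 1.1, 1.3]
width: 0.176
finger_force: 78.8
```

Request:
{"api": "arm_command", "payload": {
  "rows": "0.0 0 0 -0.001 0 0 0; 0.0 0 0 -0.001 0 0 0"
}}

```text
t: 7.18
tcp_pos: [677.8, 119.7, 138.4]
ee_rot: [-0.051, 0.167, 0.943, -0.283]
ft_force: [0.3, 1.9, 4.4]
width: 0.172
finger_force: 79.2
```

```bash
python3 - <<'E'
from h import *
s=rd(3)
E
```

```text
7.28 F fork [-1.88 -0.43  4.63] sd [0.27 0.26 0.57] tip [-53.86  32.92  19.57] mom [ 0.08   0.073 -0.046]
```

Request:
{"api": "arm_command", "payload": {
  "rows": "0.0 0 0 0.0005 0 0 0; 0.0 -0.0007 -0.0019 0.001 0 0 0; 0.0 -0.0014 -0.0038 0.001 0 0 0; 0.0 -0.0021 -0.0056 0.001 0 0 0; 0.0 -0.0028 -0.0075 0.001 0 0 0"
}}

```text
t: 7.95
tcp_pos: [674.9, 112.1, 138.6]
ee_rot: [-0.051, 0.167, 0.943, -0.283]
ft_force: [1.5, 2.5, 4.9]
width: 0.177
finger_force: 79.4
```

```bash
python3 - <<'E'
from h import *
s=rd(4)
E
```

```text
8.1 F fork [-1.25  0.41  4.03] sd [0.96 0.26 0.68] tip [-45.22  32.61  19.93] mom [ 0.253 -0.099  0.021]
```

Request:
{"api": "arm_command", "payload": {
  "rows": "0.0 -0.0003 -0.0009 0.0004 0 0 0; 0.0 -0.0007 -0.0019 0.0008 0 0 0; 0.0 -0.0007 -0.0019 0.0008 0 0 0"
}}

```text
t: 8.52
tcp_pos: [673.9, 110.0, 139.0]
ee_rot: [-0.052, 0.167, 0.943, -0.283]
ft_force: [0.7, 0.7, 1.7]
width: 0.175
finger_force: 79.0
```

Request:
{"api": "arm_command", "payload": {
  "rows": "0.0 -0.00035 -0.00095 0.0 0 0 0; 0.0 -0.00035 -0.00095 0.0 0 0 0"
}}

```text
t: 8.78
tcp_pos: [673.6, 109.1, 139.1]
ee_rot: [-0.052, 0.167, 0.943, -0.283]
ft_force: [-0.1, 0.2, 0.9]
width: 0.175
finger_force: 78.9
```

```bash
python3 - <<'E'
from h import *
s=rd(4)
E
```

```text
8.93 F fork [-0.44  0.16  0.86] sd [0.45 0.24 0.09] tip [-42.39  32.48  20.42] mom [ 0.416 -0.109 -0.023]
```

Request:
{"api": "arm_command", "payload": {
  "rows": "0.0 -0.00035 -0.00095 0.0 0 0 0; 0.0 -0.00035 -0.00095 0.0 0 0 0"
}}

```text
t: 9.22
tcp_pos: [673.4, 108.3, 139.3]
ee_rot: [-0.051, 0.167, 0.943, -0.283]
ft_force: [-0.5, 1.3, -0.1]
width: 0.173
finger_force: 78.8
```

Request:
{"api": "arm_command", "payload": {
  "rows": "0.0 -0.00035 -0.00095 0.0 0 0 0; 0.0 -0.00035 -0.00095 0.0 0 0 0"
}}

```text
t: 9.48
tcp_pos: [673.0, 107.3, 139.3]
ee_rot: [-0.051, 0.167, 0.943, -0.283]
ft_force: [0.9, 0.4, 0.0]
width: 0.176
finger_force: 78.8
```

```bash
python3 - <<'E'
from h import *
s=rd(4)
E
```

```text
9.62 F fork [-0.57  0.1  -0.19] sd [0.18 0.42 0.2 ] tip [-40.52  32.61  20.59] mom [ 0.506 -0.166 -0.011]
```

Request:
{"api": "arm_command", "payload": {
  "rows": "0.0 -0.00035 -0.00095 -0.0003 0 0 0; 0.0 -0.00035 -0.00095 -0.0005 0 0 0"
}}

```text
t: 9.93
tcp_pos: [672.9, 106.8, 139.2]
ee_rot: [-0.051, 0.167, 0.943, -0.282]
ft_force: [0.5, 2.1, 2.4]
width: 0.174
finger_force: 79.0
```

Request:
{"api": "arm_command", "payload": {
  "rows": "0.0 -0.00035 -0.00095 0.0 0 0 0; 0.0 -0.00035 -0.00095 0.0 0 0 0"
}}

```text
t: 10.18
tcp_pos: [672.8, 106.4, 139.4]
ee_rot: [-0.051, 0.167, 0.943, -0.282]
ft_force: [0.1, 5.0, 3.3]
width: 0.177
finger_force: 79.3
```

```bash
python3 - <<'E'
from h import *
s=rd(4)
E
```

```text
10.32 F fork [-5.25 -0.46  3.18] sd [0.52 0.64 0.3 ] tip [-39.72  32.81  20.51] mom [ 1.163 -0.274 -0.078]
```

Request:
{"api": "arm_command", "payload": {
  "rows": "0.0 0.0002 0.0006 0.0002 0 0 0; 0.0 -0.0012 0.0012 0.0003 0 0 0; 0.0 -0.0026 0.0018 0.0003 0 0 0; 0.0 -0.0039 0.0024 0.0003 0 0 0; 0.0 -0.0053 0.0029 0.0003 0 0 0"
}}

```text
t: 11.0
tcp_pos: [668.6, 108.1, 139.3]
ee_rot: [-0.049, 0.168, 0.943, -0.283]
ft_force: [5.5, 2.9, 0.8]
width: 0.179
finger_force: 79.0
```

```bash
python3 - <<'E'
from h import *
s=rd(3)
E
```

```text
11.1 F fork [-4.72  3.78  1.52] sd [0.07 0.28 0.59] tip [-39.88  28.21  20.54] mom [ 0.92  -1.337  0.595]
```

Request:
{"api": "arm_command", "payload": {
  "rows": "0.0 0.0002 0.0006 0.0 0 0 0; 0.0 -0.0012 0.0012 -0.0001 0 0 0; 0.0 -0.0026 0.0018 -0.0002 0 0 0; 0.0 -0.0039 0.0024 -0.0002 0 0 0; 0.0 -0.0053 0.0029 -0.0002 0 0 0"
}}

```text
t: 11.78
tcp_pos: [662.5, 111.0, 139.2]
ee_rot: [-0.05, 0.168, 0.943, -0.283]
ft_force: [4.1, 1.7, 0.1]
width: 0.179
finger_force: 79.0
```

```bash
python3 - <<'E'
from h import *
s=rd(3)
E
```

```text
11.88 F fork [-3.28  2.66  0.93] sd [0.26 0.48 0.59] tip [-40.4   21.32  20.45] mom [ 0.666 -1.177  0.618]
```

Request:
{"api": "arm_command", "payload": {
  "rows": "0.0 -0.0015 0.0006 -0.0001 0 0 0; 0.0 -0.0029 0.0013 -0.0002 0 0 0; 0.0 -0.0044 0.0019 -0.0003 0 0 0; 0.0 -0.0059 0.0025 -0.0003 0 0 0; 0.0 -0.0074 0.0032 -0.0003 0 0 0"
}}

```text
t: 12.55
tcp_pos: [655.1, 114.2, 139.1]
ee_rot: [-0.05, 0.168, 0.943, -0.283]
ft_force: [5.2, 1.7, 1.9]
width: 0.172
finger_force: 79.1
```

```bash
python3 - <<'E'
from h import *
s=rd(3)
E
```

```text
12.65 F fork [-3.46  3.86  2.38] sd [0.5  0.32 0.34] tip [-40.86  13.29  20.32] mom [ 0.504 -1.233  0.589]
```

Request:
{"api": "arm_command", "payload": {
  "rows": "0.0 -0.0015 0.0006 0.0001 0 0 0; 0.0 -0.0029 0.0013 0.0001 0 0 0; 0.0 -0.0044 0.0019 0.0001 0 0 0; 0.0 -0.0059 0.0025 0.0001 0 0 0; 0.0 -0.0074 0.0032 0.0001 0 0 0"
}}

```text
t: 13.32
tcp_pos: [647.6, 117.4, 139.0]
ee_rot: [-0.051, 0.168, 0.943, -0.283]
ft_force: [5.5, 1.1, 2.5]
width: 0.174
finger_force: 79.2
```

```bash
python3 - <<'E'
from h import *
s=rd(3)
E
```

```text
13.43 F fork [-3.2   3.58  3.1 ] sd [0.18 0.87 0.54] tip [-41.33   5.06  20.3 ] mom [ 0.479 -1.235  0.655]
```

Request:
{"api": "arm_command", "payload": {
  "rows": "0.0 -0.0015 0.0006 0.0001 0 0 0; 0.0 -0.0029 0.0013 0.0002 0 0 0; 0.0 -0.0044 0.0019 0.0003 0 0 0; 0.0 -0.0059 0.0025 0.0003 0 0 0; 0.0 -0.0074 0.0032 0.0003 0 0 0"
}}

```text
t: 14.1
tcp_pos: [639.9, 120.7, 139.0]
ee_rot: [-0.051, 0.168, 0.943, -0.283]
ft_force: [5.1, 1.3, 0.8]
width: 0.176
finger_force: 79.2
```

```bash
python3 - <<'E'
from h import *
s=rd(3)
E
```

```text
14.2 F fork [-2.89  3.53  1.71] sd [0.5  0.59 0.65] tip [-41.8   -3.32  20.32] mom [ 0.54  -1.17   0.577]
```

Request:
{"api": "arm_command", "payload": {
  "rows": "0.0 -0.0015 0.0006 0.0 0 0 0; 0.0 -0.003 0.0012 0.0 0 0 0; 0.0 -0.0045 0.0018 0.0 0 0 0; 0.0 -0.006 0.0024 0.0 0 0 0; 0.0 -0.0074 0.0031 0.0 0 0 0"
}}

```text
t: 14.88
tcp_pos: [632.5, 123.9, 139.1]
ee_rot: [-0.051, 0.168, 0.943, -0.283]
ft_force: [5.3, 1.5, 1.6]
width: 0.178
finger_force: 79.1
```

```bash
python3 - <<'E'
from h import *
s=rd(3)
E
```

```text
14.97 F fork [-3.64  3.23  2.29] sd [0.52 0.94 0.58] tip [-42.19 -11.34  20.32] mom [ 0.625 -1.172  0.579]
```

Request:
{"api": "arm_command", "payload": {
  "rows": "0.0 -0.0015 0.0007 0.0 0 0 0; 0.0 -0.0029 0.0013 0.0 0 0 0; 0.0 -0.0044 0.002 0.0 0 0 0; 0.0 -0.0059 0.0026 0.0 0 0 0; 0.0 -0.0073 0.0033 0.0 0 0 0"
}}

```text
t: 15.65
tcp_pos: [625.0, 127.1, 139.0]
ee_rot: [-0.051, 0.167, 0.943, -0.283]
ft_force: [4.5, 1.9, 1.8]
width: 0.176
finger_force: 79.1
```

```bash
python3 - <<'E'
from h import *
s=rd(3)
E
```

```text
15.75 F fork [-3.5   3.48  1.47] sd [0.15 0.13 0.26] tip [-42.64 -19.55  20.3 ] mom [ 0.567 -1.079  0.537]
```

Request:
{"api": "arm_command", "payload": {
  "rows": "0.0 -0.0015 0.0007 -0.0001 0 0 0; 0.0 -0.0029 0.0013 -0.0001 0 0 0; 0.0 -0.0044 0.002 -0.0001 0 0 0; 0.0 -0.0059 0.0026 -0.0001 0 0 0; 0.0 -0.0073 0.0033 -0.0001 0 0 0"
}}

```text
t: 16.42
tcp_pos: [617.3, 130.6, 139.0]
ee_rot: [-0.052, 0.167, 0.943, -0.283]
ft_force: [3.6, 1.9, 1.8]
width: 0.175
finger_force: 78.9
```

```bash
python3 - <<'E'
from h import *
s=rd(3)
E
```

```text
16.52 F fork [-2.74  2.37  2.03] sd [0.23 0.49 0.27] tip [-43.25 -27.95  20.24] mom [ 0.491 -0.802  0.393]
```

Request:
{"api": "arm_command", "payload": {
  "rows": "0.0 -0.0012 0.0005 0.0 0 0 0; 0.0 -0.0023 0.0009 0.0 0 0 0; 0.0 -0.0035 0.0014 0.0 0 0 0; 0.0 -0.0046 0.0019 0.0 0 0 0; 0.0 -0.0046 0.0019 0.0 0 0 0"
}}

```text
t: 17.2
tcp_pos: [612.7, 132.6, 138.9]
ee_rot: [-0.052, 0.167, 0.943, -0.283]
ft_force: [2.9, 1.9, 2.0]
width: 0.176
finger_force: 78.8
```

```bash
python3 - <<'E'
from h import *
s=rd(3)
E
```

```text
17.3 F fork [-2.15  2.05  2.05] sd [0.43 0.32 0.27] tip [-43.52 -32.8   20.21] mom [ 0.505 -0.656  0.291]
```

Request:
{"api": "arm_command", "payload": {
  "rows": "0.0 0.0007 0.0019 0.0005 0 0 0; 0.0 0.0017 0.0047 0.002 0 0 0; 0.0 0.0034 0.0094 0.004 0 0 0; 0.0 0.0076 0.0207 0.005 0 0 0; 0.0 0.0117 0.032 0.008 0 0 0"
}}

```text
t: 17.98
tcp_pos: [624.5, 165.0, 146.8]
ee_rot: [-0.052, 0.167, 0.943, -0.283]
ft_force: [-0.5, 0.3, -0.4]
width: 0.176
finger_force: 78.5
```

Request:
{"api": "arm_command", "payload": {
  "rows": "0.0 0.003 0.02 0.02 0 0 0; 0.0 0.0 0.04 0.05 0 0 0; 0.0 -0.01 0.06 0.08 0 0 0; 0.0 -0.02 0.08 0.1 0 0 0; 0.0 -0.02 0.08 0.1 0 0 0"
}}

```text
t: 18.6
tcp_pos: [604.5, 246.6, 248.1]
ee_rot: [-0.05, 0.166, 0.944, -0.282]
ft_force: [0.6, -0.4, -1.5]
width: 0.174
finger_force: 78.5
```

```bash
python3 - <<'E'
from h import *
np.set_printoptions(precision=4,suppress=True)
s=rd(4); M=R.from_matrix(rot(s["ee_rot"])); print(s["tcp_pos"],"rot",(T0*M.inv()).as_rotvec(), "shift", np.array([435.2,321.1,240])-s["tcp_pos"])
E
```

```text
18.75 F fork [-0.02  0.23 -1.63] sd [0.15 0.4  0.15] tip [-146.66  -78.77  127.93] mom [ 0.587 -0.197 -0.023]
[604.9157 244.1328 245.7801] rot [ 0.5825 -0.082   0.4209] shift [-169.7157   76.9672   -5.7801]
```

Request:
{"api": "arm_command", "payload": {
  "rows": "0.0 -0.034 0.0154 0 0.1165 -0.0164 0.0842; 0.0 -0.068 0.0308 -0.001 0.233 -0.0328 0.1684; 0.0 -0.102 0.0462 -0.002 0.3495 -0.0492 0.2525; 0.0 -0.136 0.0616 -0.004 0.466 -0.0656 0.3367; 0.0 -0.1697 0.077 -0.0058 0.5825 -0.082 0.4209"
}}

```text
t: 19.42
tcp_pos: [433.1, 320.7, 240.8]
ee_rot: [0.001, -0.042, 0.999, 0.002]
ft_force: [0.7, 0.1, -0.2]
width: 0.176
finger_force: 78.4
```

Request:
{"api": "arm_command", "payload": {
  "rows": "0.0 0 0 0 0 0 0; 0.0 0 0 0 0 0 0; 0.0 0 0 0 0 0 0; 0.0 0 0 0 0 0 0"
}}

```text
t: 19.92
tcp_pos: [436.1, 321.6, 240.7]
ee_rot: [0.0, -0.041, 0.999, 0.0]
ft_force: [0.5, 0.3, -0.8]
width: 0.174
finger_force: 78.5
```

```bash
python3 - <<'E'
from h import *
np.set_printoptions(precision=4,suppress=True)
s=observe(); M=R.from_matrix(rot(s["ee_rot"])); print(s["tcp_pos"],"rot",(T0*M.inv()).as_rotvec(), "shift", np.array([435.2,321.1,240])-s["tcp_pos"])
t=tipnow(s)
a=snapshot("side");b=snapshot("top")
q=proj("side",t);p=proj("side",[434.5,321.2,110]);print("tip side",q,(q-[95,60])*4,"hole side",p,(p-[95,60])*4)
q=proj("top",t);print("top",q)
o=np.zeros((600,800,3),np.uint8);o[:,:400]=cv2.resize(a[60:210,95:195],None,fx=4,fy=4,interpolation=cv2.INTER_CUBIC)
o[:,400:]=cv2.resize(b[200:350,70:170],None,fx=4,fy=4,interpolation=cv2.INTER_CUBIC);cv2.imwrite("pics/back.png",o)
E
```

```text
[436.1076 321.6379 240.7142] rot [-0.0005  0.0003  0.001 ] shift [-0.9076 -0.5379 -0.7142]
tip side [125.6335 120.7146] [122.5339 242.8583] hole side [129.4271 134.1968] [137.7085 296.7872]
top [114.2231 273.8676]
```

View pics/back.png

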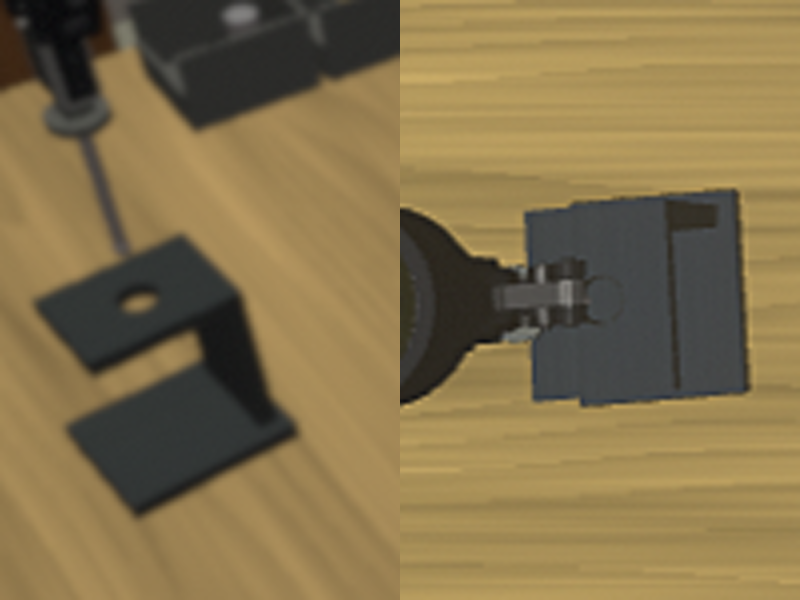

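Request:
{"api": "arm_command", "payload": {
  "rows": "0.0 -0.0003 0 -0.012 0 0 0; 0.0 -0.0003 0 -0.024 0 0 0; 0.0 -0.0003 0 -0.036 0 0 0; 0.0 -0.0003 0 -0.048 0 0 0; 0.0 -0.0003 0 -0.05 0 0 0"
}}

```text
t: 20.65
tcp_pos: [434.0, 321.1, 189.9]
ee_rot: [-0.001, -0.041, 0.999, 0.0]
ft_force: [0.6, -0.0, -0.9]
width: 0.174
finger_force: 78.5
```

Request:
{"api": "arm_command", "payload": {
  "rows": "0.0 0 0 -0.02 0 0 0; 0.0 0 0 -0.04 0 0 0; 0.0 0 0 -0.055 0 0 0; 0.0 0 0 -0.06 0 0 0; 0.0 0 0 -0.06 0 0 0"
}}

```text
t: 21.28
tcp_pos: [434.7, 321.5, 131.2]
ee_rot: [0.0, -0.041, 0.999, 0.0]
ft_force: [1.0, 0.4, -1.3]
width: 0.179
finger_force: 78.5
```

Request:
{"api": "arm_command", "payload": {
  "rows": "0.0 0 0 -0.0015 0 0 0; 0.0 0 0 -0.003 0 0 0; 0.0 0 0 -0.0045 0 0 0; 0.0 0 0 -0.0045 0 0 0; 0.0 0 0 -0.0045 0 0 0"
}}

```text
t: 21.9
tcp_pos: [434.7, 321.5, 126.7]
ee_rot: [0.0, -0.041, 0.999, 0.0]
ft_force: [0.5, 0.8, -0.1]
width: 0.179
finger_force: 78.5
```

```bash
python3 - <<'E'
from h import *
s=rd(4);print(s["tcp_pos"],tipnow(s))
E
```

```text
22.05 F fork [-0.2   0.17 -0.74] sd [0.66 0.12 0.46] tip [-211.7  -264.62   -7.58] mom [ 0.038  0.011 -0.015]
[434.71542192 321.51140453 126.71540356] [434.7776242  321.61029347  32.41547593]
```

Request:
{"api": "arm_command", "payload": {
  "rows": "0.0 0 0 -0.0007 0 0 0; 0.0 0 0 -0.0014 0 0 0; 0.0 0 0 -0.0018 0 0 0; 0.0 0 0 -0.0018 0 0 0"
}}

```text
t: 22.6
tcp_pos: [434.7, 321.5, 125.6]
ee_rot: [0.001, -0.041, 0.999, 0.001]
ft_force: [-1.5, -0.6, 5.5]
width: 0.174
finger_force: 79.3
```

Request:
{"api": "arm_command", "payload": {
  "rows": "0.02 0 0 0 0 0 0; 0.025 0 0 0 0 0 0; 0.035 0 0 0 0 0 0; 0.04 0 0 0 0 0 0; 0.04 0 0 0 0 0 0"
}}

```text
t: 23.22
tcp_pos: [434.7, 321.5, 124.8]
ee_rot: [0.0, -0.041, 0.999, 0.0]
ft_force: [0.3, -0.0, 0.4]
width: 0.471
finger_force: 0.0
```

Request:
{"api": "arm_command", "payload": {
  "rows": "0.045 0 0 0.01 0 0 0; 0.045 0 0 0.03 0 0 0; 0.045 0 0 0.06 0 0 0; 0.045 0 0 0.1 0 0 0; 0.045 0 0 0.12 0 0 0"
}}

```text
t: 23.85
tcp_pos: [435.5, 321.9, 248.1]
ee_rot: [0.002, -0.041, 0.999, 0.001]
ft_force: [-0.5, -0.2, -0.9]
width: 0.522
finger_force: 0.0
```

Request:
{"api": "arm_command", "payload": {
  "rows": "0.045 0 0 0 0 0 0; 0.045 0 0 0 0 0 0; 0.045 0 0 0 0 0 0; 0.045 0 0 0 0 0 0"
}}

```text
t: 24.35
tcp_pos: [434.2, 321.3, 243.9]
ee_rot: [-0.0, -0.041, 0.999, 0.0]
ft_force: [0.1, -1.7, 0.7]
width: 0.526
finger_force: 0.0
```

```bash
python3 - <<'E'
from h import *
s=observe();print(s["t"],s["tcp_pos"])
a=snapshot("side");w=snapshot("wrist")
o=np.zeros((600,800,3),np.uint8);o[:,:400]=cv2.resize(a[60:210,95:195],None,fx=4,fy=4,interpolation=cv2.INTER_CUBIC)
o[:300,400:]=cv2.resize(w,(400,300));cv2.imwrite("pics/end.png",o)
print(proj("wrist",[434.5,321.2,174],s)/1.4, proj("wrist",[434.5,321.2,116],s)/1.4)
E
```

```text
24.35 [434.2441712  321.26909916 243.89540247]
[201.1398608 160.4383233] [200.87462565 142.46496661]
```

View pics/end.png

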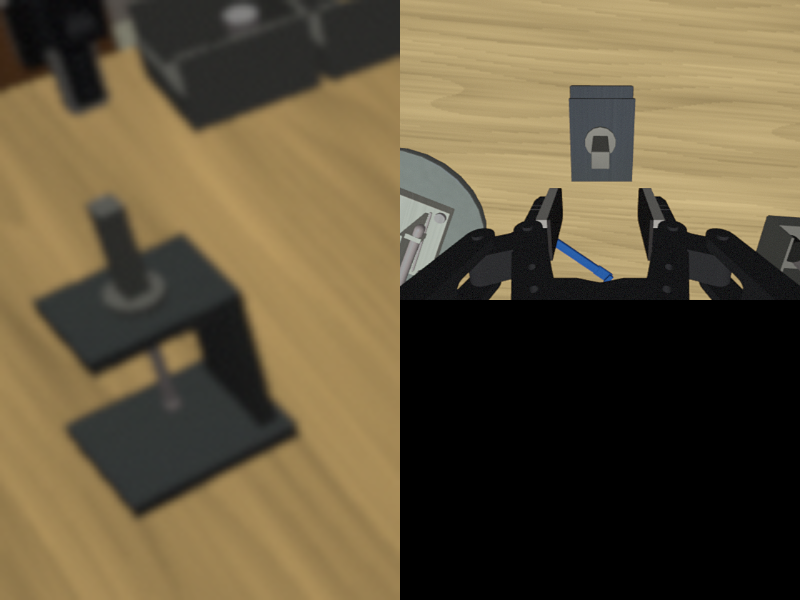

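The probe hangs upright in the hole with its collar on the top plate, and the gripper is clear of it.

```bash
python3 -c "
from cell import *
print(hand_in())"
```

```text
the job is handed in; nothing more can be done
None
```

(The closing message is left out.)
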